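# Next sample on the magnetic stirrer

## Task

Of the yellow-lidded jar and the glass beaker, the one in the grey tray has been stirred already and stays there. Set the one still on the bare worktop near the stirrer down gently in the middle of the stirrer's white plate, inside the printed ring, and turn the stirrer's dial so that its red pointer stands at that vessel's own rider on the scale: the yellow rider for the jar, the blue rider for the beaker. Keep both vessels upright, leave the riders where they are, and do not push the tray or the wash bottle about.

Things in the scene. Friction and masses are not known exactly. Their poses are not given: they have to be found in the camera images.
- stirrer: magnetic stirrer, white housing 215 (x) x 122 (y) mm, fixed. Origin: centre of its underside; x points from the dial end to the plate end, z up. The rear part is 59 mm high and carries a round white plate of 112 mm diameter; the front part is a black deck that slopes 8 degrees down towards -x, with the dial.
- plate_centre (a point): centre of the white plate's top face, 66 mm above the worktop, 106 mm behind the dial; a grey ring of 90 mm inner diameter is printed round it. Axes as the stirrer's.
- dial_axis (a point): point where the dial's axis meets the sloping deck, 52 mm above the worktop. z points out of the deck along the dial's axis (leans 8 degrees towards the stirrer's -x), x up the slope towards the plate, y to the stirrer's left. The white scale on the deck round the dial is 85 mm across.
- dial (a joint): angle of the dial, rad, 0 to 4.71; grows clockwise seen from above. At value q the pointer stands at angle 2.356 - q, counter-clockwise seen along the axis from above, from the x axis of dial_axis (0: lower left, 2.356: straight up the slope, 4.71: lower right).
- yellow_rider (a joint): where the yellow rider stands on the scale, same angle and sense as dial: the pointer is at the rider when the two are equal. The rider is a coloured clip, 10 mm long and 7 mm wide, from 34 to 45 mm from the axis, up to 4 mm above the deck; it can be pushed round, so keep fingertips above it.
- blue_rider (a joint): where the blue rider stands, likewise.
- yellow_rider_mark (a point): inner end of the yellow rider, 34 mm from the dial's axis, 4 mm above the deck.
- blue_rider_mark (a point): inner end of the blue rider, likewise.
- pointer (a point): point on the line of the dial's red pointer, 34 mm from the axis, 4 mm above the deck; turns with the dial. The dial is a black fluted round knob, 38 mm in diameter, its grip 7 to 32 mm above the deck along dial_axis z; a red line on its top and a red nose at its foot, reaching 30 mm from the axis, point the same way. It turns stiffly (0.03 N m) and stays where it is left.
- jar: specimen jar with a yellow lid, 59 mm high, body 44 mm in diameter, lid 51 mm from 43 mm up, about 0.09 kg. Origin: centre of its underside, z up.
- beaker: clear glass beaker with a small white stir bar in it, 68 mm high, wall 50 mm in diameter up to 61 mm, rim 56 mm with a lip towards -y, about 0.1 kg. Its foot is centred on beaker_foot, 3 mm to +y of its origin. z up.
- beaker_foot (a point): centre of the beaker's underside.
- done_tray: grey plastic tray for finished vessels, 208 (x) x 159 (y) x 46 mm, floor 2 mm above the worktop. Origin: centre of its underside. One of the two vessels stands in it.
- bottle: white wash bottle with a red nozzle, 197 mm high, 63 mm in diameter, bystander. Origin in its underside.
Things that resemble listed ones, but are neither listed nor needed, are in the scene too. There is more than one size of the jar; the one meant has the size given above.

How it is judged:
By the outcome, as a careful person would: the job done as asked, in the order asked, and still so for the second after the job is handed in, with the robot touching nothing.
It also fails if it takes over 58 s, if anything falls off the work surface, if the arm or the gripper's body presses on something with over 40 N, if the wrist force passes 120 N, or if a joint passes its speed limit or range.

## Robot

A 6-joint arm with a two-finger parallel gripper is mounted at the origin on the work surface; the furniture and walls round the work are solid. World frame = base frame: x ahead of the robot, y to its left, z up, the work surface at z = 0. Lengths are in m, angles in rad, forces in N, time in s.
With the tool pointing down it reaches from about 0.35 to 0.925 m from the base axis. Payload 6.4 kg.
Tool frame: the origin (TCP) lies midway between the tips of the shut fingers; the grasp point (between the pads) lies 19 mm behind it; z points along the fingers, y is the line along which they close (so a half turn about z gives the same grasp; the last joint's range is limited). The gripper opens to 85 mm and grips with 20 to 120 N. Pads are 22 mm wide; open, the fingers measure 114 mm over their backs; the gripper's body (76 mm by 85 mm) begins 54 mm behind the grasp point. The pads swing forward as they close: fully open they stand 13 mm farther back than shut.
Start: joints at [-1.288, 0.245, 1.558, -0, 1.339, -0.174], TCP at [0.287, -0.583, 0.231] pointing down, gripper open.
Joint ranges: [-3.13, 3.13], [-1.02, 2.26], [0.13, 2.54], [-0.95, 4.09], [0.21, 2.88], [-2.74, 2.74]. Speed limits (rad/s): [2.57, 2.57, 3.14, 3.14, 3.14, 3.14].

## Interface

Orientations are given as a unit quaternion [w, x, y, z].
In Python, from plant import * gives the robot as it stands. The module is installed in compiled form; this text tells all that it offers.
- The arm moves only by the shell command python3 -m creep 'ROWS' [FORCE]. ROWS is JSON, a list of rows, each a list of 5 numbers: the opening, from 0 (shut) to 1 (fully open), then the shift along the tool's x, y, z in cm, then the turn about the tool's z in degrees. A call has 1 to 8 rows; each row is the pose to reach, as a shift and turn from the pose commanded when the call began, along the tool's axes at that moment; what a row does not reach only later rows make up. A row lasts 1/12 s, in which the tool goes at most 41.7 mm and 7.16 degrees, less where a joint would pass 70% of its speed; a pose out of reach is approached as far as the arm can. A call with a gripper value outside its range is refused whole. The fingers move at their own pace and stop on an object; FORCE is the grip in N (left out, the last holds). Time passes only in rows, so rows that repeat a pose let the fingers close. It gives the time, the measured TCP pose, the force, the opening and the grip force at its end, in the units of the state.
- observe(): the state, without advancing time (a new reading comes with each control period).
- grab_frame(name): name is "side" or "top" or "wrist"; returns a dict with "frame" (420x560x3 uint8, red, green, blue), "fx", "fy", "cx", "cy" (pixels), "extrinsics" (4x4, takes a point from world to camera coordinates); the wrist camera has in their place "mount" (4x4, takes a point from camera to tool coordinates, whose origin is the TCP and whose axes are the flange's). Camera axes: x right, y down, z forward; pixel columns grow to the right and rows downward; lengths in m; the calibration is good to about 2 mm. A picture is of the moment at which its call begins: read the wrist's pose just before it. There is no depth.
- close_job(): hands the job in; it is judged then, once.
Trained networks look in a picture, given as the dict that the camera call returned (one of the last four; its "shot" number tells which), for a name from the list of things; names that differ only in an ending like _2 or _b are one class to them, and where a whole thing is asked for, a point or a joint stands for the part that bears it (a point fixed in the world has none). Each returns a list of dicts, best first, with "conf" (0 to 1); they miss things now and then, are a little off and sometimes report something else, mostly with a low value. They report only what shows in the picture. A call takes as long as a camera call. They do not tell look-alikes from the thing itself.
- spot_in(picture, name): "at" ([column, row] in pixels, amid what is visible of it).
- mark_of(picture, name): "at" ([column, row] in pixels: a listed point, or the origin of a listed thing).
The state is a dict: "time": time; "joint_positions": joint angles; "qvel": joint speeds; "tau": joint torques, N m; "eef_pos": TCP position; "eef_rot": TCP orientation; "contact_force": force on the tool from outside, world axes, zero at the start; "wrist_torque": the same for the moment, N m; "width": finger opening in m; "gripper_force": force on a finger pad.
Only numpy, scipy, OpenCV 4.12 (cv2) and the standard library are available. Lean on these libraries where they do the work, as an engineer would, in place of code of your own. Each camera call takes 0.05 s, during which the arm holds its last target. There are 200 camera calls.

## Working session

There is one attempt and no reset: what is moved stays moved. The work goes in short steps, Python scripts to look and compute and a shell command to move; the robot and the scene stay as the last step left them, time stands still between calls to the robot, and variables do not carry over. Pictures are saved under pics/ and viewed, at most 10 in all, crops included, and the job is handed in when it is done.

```bash
mkdir -p pics; cat > h.py <<'E'
from plant import *
import numpy as np, cv2
from scipy.spatial.transform import Rotation as R
def save(p,n,crop=None,s=1):
    f=p["frame"][:,:,::-1]
    if crop: f=f[crop[1]:crop[3],crop[0]:crop[2]]
    cv2.imwrite("pics/"+n,cv2.resize(f,None,fx=s,fy=s,interpolation=cv2.INTER_CUBIC))
def tool():
    o=observe();T=np.eye(4);q=o["eef_rot"];T[:3,:3]=R.from_quat([q[1],q[2],q[3],q[0]]).as_matrix();T[:3,3]=o["eef_pos"];return T
def cam2w(p,T=None):
    return np.linalg.inv(np.array(p["extrinsics"])) if "extrinsics" in p else T@np.array(p["mount"])
def onz(p,px,z,T=None):
    M=cam2w(p,T);d=M[:3,:3]@[(px[0]-p["cx"])/p["fx"],(px[1]-p["cy"])/p["fy"],1]
    return M[:3,3]+d*(z-M[2,3])/d[2]
def proj(p,X,T=None):
    c=np.linalg.inv(cam2w(p,T))@np.append(X,1);return [p["fx"]*c[0]/c[2]+p["cx"],p["fy"]*c[1]/c[2]+p["cy"]]
E
python3 - <<'E'
from h import *
np.set_printoptions(precision=4,suppress=True)
print(tool())
H=dict(plate_centre=.066,dial_axis=.052,stirrer=0,jar=0,beaker=0,beaker_foot=0,done_tray=0,bottle=0,yellow_rider_mark=.055,blue_rider_mark=.055,pointer=.055)
ims=[]
for c in ("top","side"):
    p=grab_frame(c);ims.append(p["frame"]);save(p,c+"0.png",s=1.4)
    print(c,cam2w(p)[:3,3],cam2w(p)[:3,2],p["fx"])
    for n,z in H.items():
        for r in mark_of(p,n)[:3]:
            if r["conf"]>.15: print(c,n,np.round(r["at"],1),round(r["conf"],2),onz(p,r["at"],z))
E
```

```text
[[ 0.8975  0.4411 -0.0006  0.2866]
 [ 0.4411 -0.8975  0.0019 -0.5828]
 [ 0.0003 -0.002  -1.      0.2302]
 [ 0.      0.      0.      1.    ]]
top [ 0.3508 -0.367   0.9261] [ 0.1137 -0.0055 -0.9935] 414.98942073277345
top plate_centre [214.6 155.4] 0.83 [ 0.5647 -0.2328  0.066 ]
top dial_axis [237.3 206.9] 0.68 [ 0.4554 -0.2777  0.052 ]
top stirrer [227.6 183.2] 0.74 [ 0.5161 -0.2513  0.    ]
top jar [320.7 299.8] 0.83 [ 0.2517 -0.4518  0.    ]
top jar [279.5 237.1] 0.77 [ 0.3913 -0.3653  0.    ]
top jar [290.  276.8] 0.57 [ 0.3033 -0.3861  0.    ]
top beaker_foot [336.4 220.4] 0.96 [ 0.4251 -0.4937  0.    ]
top done_tray [358.6 229.7] 0.92 [ 0.4029 -0.5424  0.    ]
top bottle [323.4 119.3] 0.63 [ 0.6593 -0.4737  0.    ]
top pointer [229.9 186.9] 0.6 [ 0.4982 -0.263   0.055 ]
side [ 0.4677 -1.0693  0.5592] [-0.0268  0.8158 -0.5777] 468.30901958446003
side plate_centre [328.6 178.7] 0.9 [ 0.5542 -0.2394  0.066 ]
side dial_axis [283.9 193.5] 0.92 [ 0.4641 -0.2808  0.052 ]
side dial_axis [397.3 281.6] 0.17 [ 0.6486 -0.5218  0.052 ]
side stirrer [310.7 208.7] 0.77 [ 0.5217 -0.2546  0.    ]
side stirrer [257.6 287.4] 0.54 [ 0.4272 -0.4963  0.    ]
side jar [162.7 264.5] 0.96 [ 0.2546 -0.4502  0.    ]
side jar [196.2 241.8] 0.72 [ 0.3022 -0.3821  0.    ]
side jar [245.4 238.5] 0.64 [ 0.3942 -0.3653  0.    ]
side beaker [254.3 287.9] 0.56 [ 0.4218 -0.4979  0.    ]
side beaker_foot [258.2 286.8] 0.85 [ 0.4282 -0.4948  0.    ]
side done_tray [245.6 307.6] 0.83 [ 0.4113 -0.5435  0.    ]
side bottle [397.7 283.2] 0.56 [ 0.6672 -0.4697  0.    ]
side blue_rider_mark [333.1 174.4] 0.34 [ 0.5666 -0.2023  0.055 ]
side pointer [299.4 185.5] 0.91 [ 0.495  -0.2529  0.055 ]
```

View pics/top0.png

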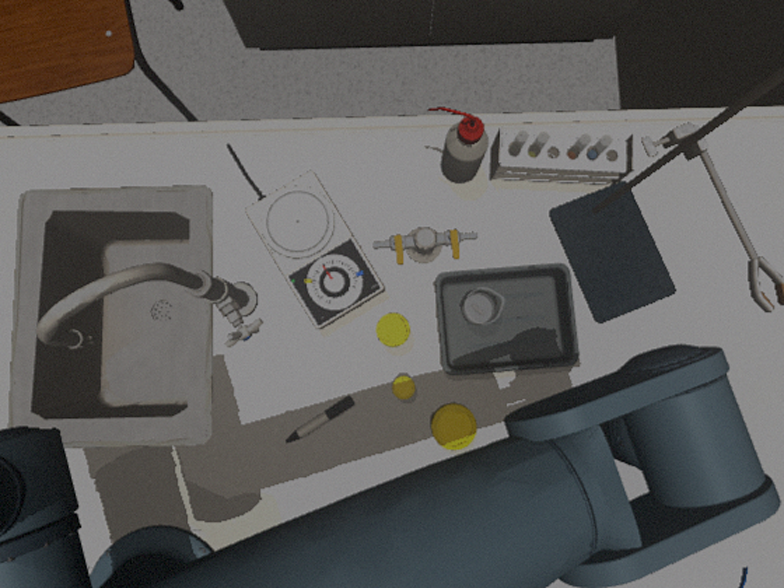

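View pics/side0.png

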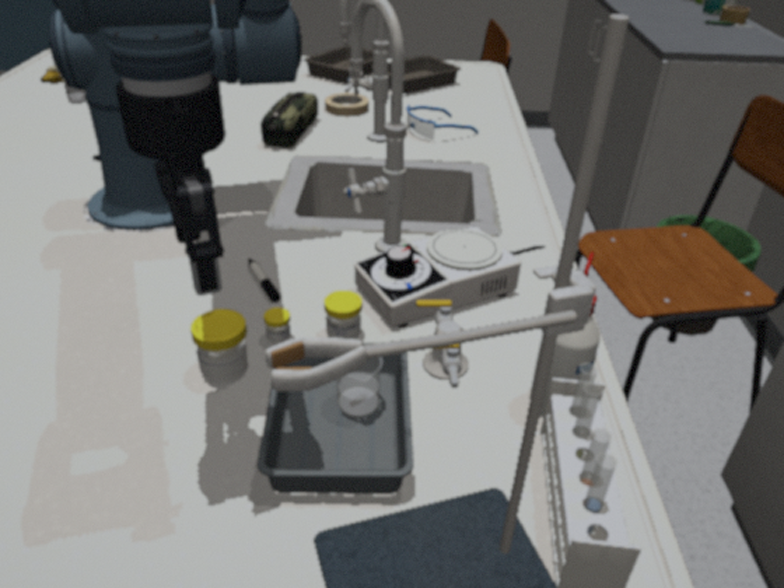

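The three yellow-lidded jars are at top-view pixels (321,300), (289,277) and (280,236). Their lids look about 66, 30 and 51 mm wide, so the one at (280,236) fits. The beaker is in the tray at (345,218), so the jar has to be moved and the yellow rider applies. I'll confirm this with a wrist crop from above.

```bash
python3 -m creep '[[0.75,3,-2.4,-2,0],[0.75,6.2,-5,-4,0],[0.75,9.4,-7.5,-5,0],[0.75,12.6,-10,-5,0],[0.75,15.8,-12.5,-5,0],[0.75,18,-14.5,-5,0],[0.75,18,-14.5,-5,0],[0.75,18,-14.5,-5,0]]'
python3 - <<'E'
from h import *
np.set_printoptions(precision=4,suppress=True)
T=tool();p=grab_frame("wrist");save(p,"w1.png",s=1.4)
print(T,np.array(p["mount"]),p["fx"])
for n,z in dict(jar=0,plate_centre=.066,dial_axis=.052,yellow_rider_mark=.055,blue_rider_mark=.055,pointer=.055).items():
    for r in mark_of(p,n)[:3]:
        if r["conf"]>.15: print(n,np.round(r["at"],1),round(r["conf"],2),onz(p,r["at"],z,T))
E
```

```text
time: 1.87
eef_pos: [0.385, -0.3726, 0.2817]
eef_rot: [0.0, 0.974, 0.228, 0.0]
contact_force: [-0.2, -0.2, 0.2]
width: 0.0639
gripper_force: 0.0
[[ 0.8962  0.4436  0.0003  0.385 ]
 [ 0.4436 -0.8962 -0.0009 -0.3726]
 [-0.0001  0.001  -1.      0.2817]
 [ 0.      0.      0.      1.    ]] [[-0.001  -0.9491 -0.315   0.0812]
 [ 1.     -0.0012  0.0003 -0.0007]
 [-0.0007 -0.315   0.9491 -0.1424]
 [ 0.      0.      0.      1.    ]] 373.5846718070479
jar [256.6 219.4] 0.84 [ 0.3099 -0.381   0.    ]
jar [276.3 152.1] 0.62 [ 0.3933 -0.3664  0.    ]
jar [288.6 278.3] 0.57 [ 0.2558 -0.4516  0.    ]
dial_axis [226.7  49.3] 0.72 [ 0.4658 -0.2801  0.052 ]
yellow_rider_mark [190.6  27.4] 0.52 [ 0.468  -0.2443  0.055 ]
blue_rider_mark [264.1  54.9] 0.58 [ 0.4766 -0.3131  0.055 ]
pointer [218.    6.9] 0.72 [ 0.4939 -0.2597  0.055 ]
```

View pics/w1.png

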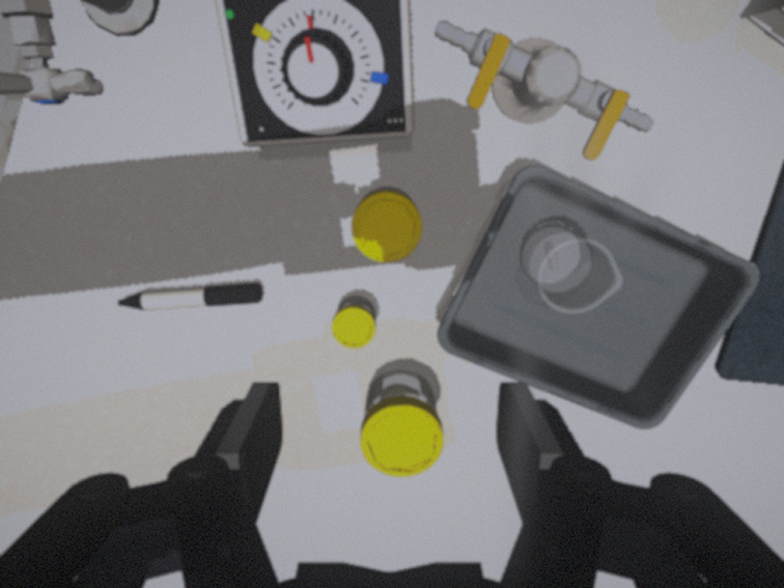

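The wrist view shows the jars at (387,226) medium, (354,325) small and (402,437) large, and the beaker in the tray at (570,262). The dial is at (312,70), the yellow rider at (262,32) and the blue rider at (379,77). Next I'll shift towards the stirrer to measure it, and crop the jar to confirm.

```bash
python3 -m creep '[[0.75,3,0,0,0],[0.75,6,0,0,0],[0.75,8,0,0,0],[0.75,8,0,0,0],[0.75,8,0,0,0]]'
python3 - <<'E'
from h import *
np.set_printoptions(precision=4,suppress=True)
T=tool();p=grab_frame("wrist");save(p,"w2.png",s=1.4);print(T[:3,3])
for n,z in dict(jar=0,plate_centre=.066,dial_axis=.052,yellow_rider_mark=.055,blue_rider_mark=.055,pointer=.055).items():
    for r in mark_of(p,n)[:3]:
        if r["conf"]>.15: print(n,np.round(r["at"],1),round(r["conf"],2),onz(p,r["at"],z,T))
hsv=cv2.cvtColor(p["frame"],cv2.COLOR_RGB2HSV)
def blobs(nm,lo,hi,z,amin=15):
    m=cv2.inRange(hsv,lo,hi);n,l,s,c=cv2.connectedComponentsWithStats(m)
    for i in range(1,n):
        if s[i,4]>amin: print(nm,c[i],s[i,2:5],onz(p,c[i],z,T))
blobs("yel",(22,120,60),(35,255,255),.059)
blobs("blue",(105,120,60),(125,255,255),.054)
blobs("red",(0,120,80),(8,255,255),.06,4);blobs("red",(172,120,80),(180,255,255),.06,4)
t=grab_frame("top");s=grab_frame("side")
# faucet height: base and joint
print("faucet base",onz(s,[282,175],0),onz(t,[172,211],0))
save(s,"s2.png",s=1.4)
E
```

```text
time: 2.63
eef_pos: [0.4563, -0.3386, 0.281]
eef_rot: [-0.0, 0.974, 0.227, -0.0]
contact_force: [0.1, -0.0, 0.1]
width: 0.0636
gripper_force: 0.0
[ 0.4563 -0.3386  0.281 ]
jar [287.6 332. ] 0.83 [ 0.2544 -0.4519  0.    ]
jar [254.8 277.9] 0.74 [ 0.3086 -0.378   0.    ]
jar [273.6 215.2] 0.72 [ 0.395  -0.3625  0.    ]
plate_centre [218.   10.5] 0.84 [ 0.5616 -0.2292  0.066 ]
dial_axis [228.1 134.8] 0.56 [ 0.4668 -0.2785  0.052 ]
yellow_rider_mark [193.9 118.9] 0.63 [ 0.4666 -0.2431  0.055 ]
yellow_rider_mark [266.  137.5] 0.54 [ 0.4812 -0.3129  0.055 ]
blue_rider_mark [264.1 140.1] 0.59 [ 0.4782 -0.3123  0.055 ]
pointer [265.4 141.8] 0.75 [ 0.4772 -0.3142  0.055 ]
yel [189.8889 114.1746] [12  9 63] [ 0.4697 -0.2387  0.059 ]
yel [342.6865 141.127 ] [ 27  46 488] [ 0.5114 -0.3809  0.059 ]
yel [421.989  173.5368] [ 28  41 272] [ 0.5182 -0.4674  0.059 ]
yel [275.0225 234.6144] [  47   46 1691] [ 0.3949 -0.3649  0.059 ]
yel [253.0554 295.3111] [ 29  27 614] [ 0.3188 -0.3749  0.059 ]
yel [285.6254 370.4982] [  54   52 2232] [ 0.2429 -0.4533  0.059 ]
blue [270.8148 141.9074] [12  7 54] [ 0.4793 -0.319   0.054 ]
red [223.6667 109.6667] [2 5 6] [ 0.4877 -0.2658  0.06  ]
red [223.1  131.65] [ 4 13 20] [ 0.4688 -0.2735  0.06  ]
red [221.8571 127.    ] [3 5 7] [ 0.4723 -0.2707  0.06  ]
faucet base [ 0.4572 -0.1204  0.    ] [ 0.4564 -0.1259  0.    ]
```

View pics/w2.png

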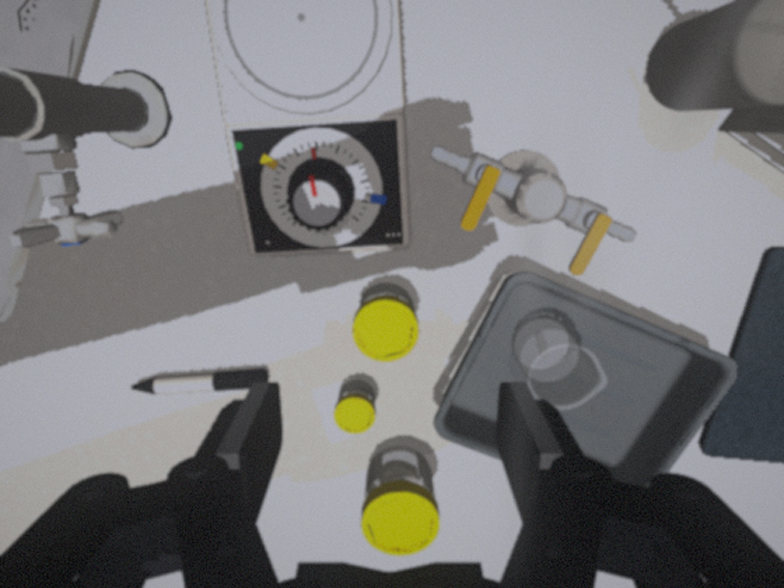

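View pics/s2.png

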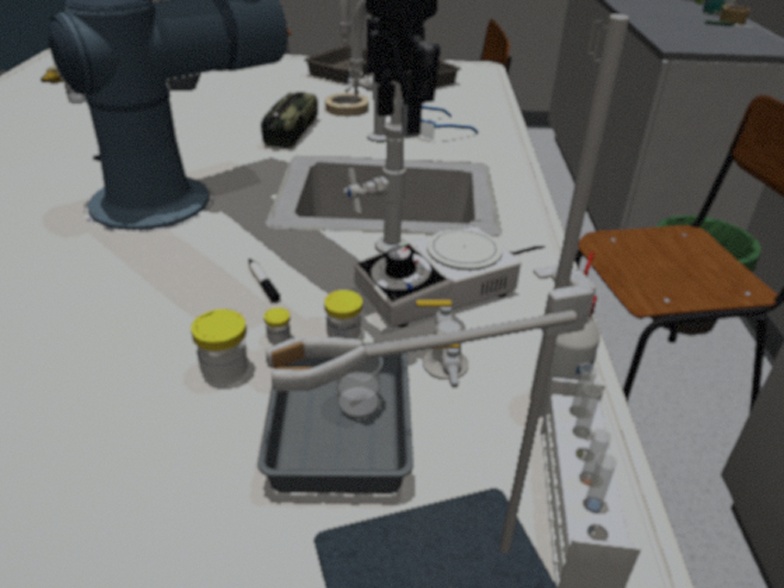

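```bash
python3 - <<'E'
from h import *
from scipy.optimize import least_squares
np.set_printoptions(precision=4,suppress=True)
t=grab_frame("top");s=grab_frame("side")
B=np.array([.457,-.123])
def ray(p,px):
    M=cam2w(p);d=M[:3,:3]@[(px[0]-p["cx"])/p["fx"],(px[1]-p["cy"])/p["fy"],1];return M[:3,3],d/np.linalg.norm(d)
def tri(a,b):
    (c1,d1),(c2,d2)=ray(t,np.array(a)/1.4),ray(s,np.array(b)/1.4)
    k=np.linalg.lstsq(np.c_[d1,-d2],c2-c1,rcond=None)[0];return c1+d1*k[0],c2+d2*k[1]
print("nozzle?",tri([72,340],[348,45]),tri([72,340],[348,80]))
# riser column heights in side (vertical above B)
for r in (125,90,60,30,0):
    c,d=ray(s,[393/1.4,r/1.4]);k=(B[1]-c[1])/d[1];print(r,(c+d*k))
N=tri([72,340],[348,60])[0][:2];u=(N-B)/np.linalg.norm(N-B);nrm=np.array([-u[1],u[0]]);print("dir",u)
for px in [(205,285),(190,276),(170,268),(145,266),(120,272),(95,285),(60,310)]:
    c,d=ray(t,np.array(px)/1.4);k=nrm@(B-c[:2])/(nrm@d[:2]);X=c+d*k;print(px,X,u@(X[:2]-B))
print("shoulder",onz(s,[85/1.4,55/1.4],.3))
c,d=ray(s,[85/1.4,55/1.4]);print(c+d*((-.05-c[1])/d[1]))
o=observe();q=np.array(o["joint_positions"]);print("q",q,"q1 rel",np.arctan2(o["eef_pos"][1],o["eef_pos"][0])-q[0])
Q=[np.array([-1.288,.245,1.558,0,1.339,-.174]),q];P=[np.array([.287,-.583,.231]),np.array(o["eef_pos"])]
def f(x):
    L1,L2,H,d=x;e=[]
    for a,p in zip(Q,P):
        r=L1*np.sin(a[1])+L2*np.sin(a[1]+a[2]);z=H+L1*np.cos(a[1])+L2*np.cos(a[1]+a[2])
        c,sn=np.cos(a[0]),np.sin(a[0]);e+=[r*c-d*sn-p[0],r*sn+d*c-p[1],z-p[2]]
    return e
r=least_squares(f,[.4,.4,0,.1]);print(r.x,r.cost)
E
```

```text
nozzle? (array([ 0.3792, -0.0205,  0.2951]), array([ 0.3725, -0.0213,  0.2944])) (array([0.3821, 0.014 , 0.2322]), array([0.3689, 0.0124, 0.2307]))
125 [ 0.4479 -0.123   0.2078]
90 [ 0.4463 -0.123   0.2598]
60 [ 0.445  -0.123   0.3018]
30 [ 0.4437 -0.123   0.3418]
0 [ 0.4426 -0.123   0.3799]
dir [-0.5485  0.8361]
(205, 285) [ 0.454  -0.1184  0.155 ] 0.0054787542658730455
(190, 276) [ 0.4564 -0.1221  0.2234] 0.0010719053444395248
(170, 268) [ 0.4564 -0.1221  0.2873] 0.0011004101460032351
(145, 266) [ 0.4514 -0.1144  0.3345] 0.010231860486214136
(120, 272) [ 0.442  -0.1002  0.3584] 0.027325957307262203
(95, 285) [ 0.4287 -0.0798  0.366 ] 0.051607516365436146
(60, 310) [ 0.4056 -0.0447  0.3622] 0.09364127793555117
shoulder [ 0.0145 -0.1436  0.3   ]
[-0.0313 -0.05    0.2738]
q [-0.8385  0.0147  1.7193  0.      1.4076  0.2758] q1 rel 0.19957953675950546
[ 0.3988  0.5582 -0.0271  0.1128] 1.4525836136812266e-07
```

```bash
python3 - <<'E'
import cv2
f=cv2.imread("pics/w2.png")[270:560,300:500];cv2.imwrite("pics/crop.png",cv2.resize(f,None,fx=2,fy=2,interpolation=cv2.INTER_CUBIC))
E
python3 -m creep '[[0.75,-3.5,-0.2,2,0],[0.75,-6.8,-0.4,4,0],[0.75,-6.8,-0.4,8,0],[0.75,-6.8,-0.4,12,0],[0.75,-6.8,-0.4,15,0],[0.75,-6.8,-0.4,17,0],[0.75,-6.8,-0.4,17,0],[0.75,-6.8,-0.4,17,0]]'
```

```text
time: 3.85
eef_pos: [0.393, -0.3645, 0.1107]
eef_rot: [-0.001, 0.974, 0.226, -0.0]
contact_force: [-0.0, -0.1, -0.5]
width: 0.064
gripper_force: 0.0
```

View pics/crop.png

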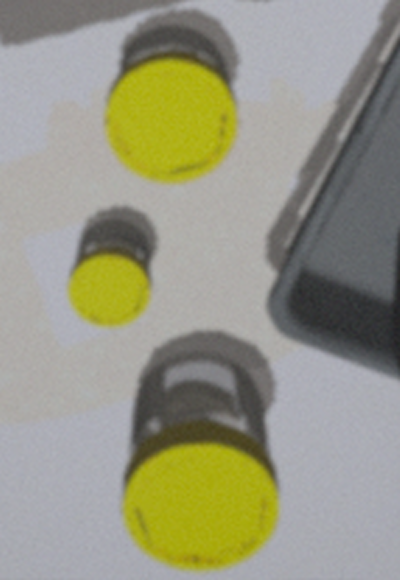

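The crop shows the medium jar's lid (top, about 130 px at 2.8x). Allowing for distance that is 49–51 mm, against about 65 mm for the jar at the bottom and about 30 mm for the small one. The medium jar at (.394,-.365) is the one meant. Now I'll grasp it.

```bash
python3 -m creep '[[0.75,0,0,3,0],[0.75,0,0,5.5,0],[0.75,0,0,7.3,0],[0.75,0,0,8.2,0],[0.75,0,0,8.2,0],[0.5,0,0,8.2,0],[0.5,0,0,8.2,0],[0.4,0,0,8.2,0]]' 25
python3 -m creep '[[0.4,0,0,0,0],[0.4,0,0,0,0],[0.4,0,0,0,0],[0.4,0,0,0,0]]' 25
```

```text
time: 4.52
eef_pos: [0.3944, -0.3663, 0.0314]
eef_rot: [0.002, 0.974, 0.226, 0.001]
contact_force: [0.1, 1.7, 3.2]
width: 0.0493
gripper_force: 26.0
time: 4.85
eef_pos: [0.3944, -0.3663, 0.0314]
eef_rot: [0.002, 0.974, 0.226, 0.001]
contact_force: [-0.1, 0.4, 7.5]
width: 0.0491
gripper_force: 26.1
```

```bash
python3 -m creep '[[0.4,0,0,-1,0],[0.4,0,0,-3,0],[0.4,0,0,-6,0],[0.4,0,0,-10,0],[0.4,0,0,-14,0],[0.4,0,0,-18,0],[0.4,0,0,-20,0],[0.4,0,0,-20,0]]'
python3 -m creep '[[0.4,2,0,0,0],[0.4,5,-0.3,0,0],[0.4,8.5,-0.5,0,0],[0.4,11,-0.8,0,0],[0.4,12,-0.8,0,0],[0.4,12,-0.8,0,0],[0.4,12,-0.8,0,0]]'
cat > st.py <<'E'
from h import *
np.set_printoptions(precision=4,suppress=True)
def look(save_as=None):
    T=tool();p=grab_frame("wrist")
    if save_as: save(p,save_as,s=1.4)
    print(T[:3,3])
    for n,z in dict(plate_centre=.066,dial_axis=.052,yellow_rider_mark=.055,blue_rider_mark=.055,pointer=.055).items():
        for r in mark_of(p,n)[:2]:
            if r["conf"]>.15: print(n,np.round(r["at"],1),round(r["conf"],2),onz(p,r["at"],z,T))
    hsv=cv2.cvtColor(p["frame"],cv2.COLOR_RGB2HSV)
    def blobs(nm,lo,hi,z,amin=15):
        m=cv2.inRange(hsv,lo,hi);n,l,s,c=cv2.connectedComponentsWithStats(m)
        for i in range(1,n):
            if s[i,4]>amin: print(nm,c[i],s[i,2:5],onz(p,c[i],z,T))
    blobs("yel",(22,100,50),(35,255,255),.057)
    blobs("blue",(105,100,50),(125,255,255),.057)
    blobs("red",(0,100,60),(8,255,255),.06,3);blobs("red",(172,100,60),(180,255,255),.06,3)
    return p,T
E
python3 -c "
from st import *
look('w3.png')"
```

```text
time: 5.52
eef_pos: [0.3952, -0.3674, 0.2368]
eef_rot: [0.006, 0.974, 0.226, 0.002]
contact_force: [-0.3, -0.7, -0.1]
width: 0.0493
gripper_force: 26.3
time: 6.1
eef_pos: [0.4968, -0.3046, 0.2284]
eef_rot: [-0.001, 0.974, 0.227, -0.001]
contact_force: [-0.2, -0.2, -1.5]
width: 0.0496
gripper_force: 26.3
[ 0.4968 -0.3046  0.2284]
plate_centre [223.9  71.2] 0.88 [ 0.5609 -0.2263  0.066 ]
dial_axis [239.1 202.9] 0.57 [ 0.4652 -0.2807  0.052 ]
yellow_rider_mark [203.8 185.8] 0.5 [ 0.4669 -0.2466  0.055 ]
blue_rider_mark [277.2 209.3] 0.6 [ 0.4757 -0.3135  0.055 ]
pointer [231.5 164.6] 0.81 [ 0.4947 -0.2607  0.055 ]
yel [196.371 180.5  ] [14 11 62] [ 0.4691 -0.2391  0.057 ]
yel [363.2718 212.2427] [ 29  47 482] [ 0.5075 -0.3829  0.057 ]
yel [450.6508 245.0172] [ 34  46 524] [ 0.5154 -0.4705  0.057 ]
yel [277.6312 314.7141] [  138   131 14098] [ 0.3792 -0.3613  0.057 ]
blue [284.1392 208.0886] [13  8 79] [ 0.4801 -0.3182  0.057 ]
red [233.0625 175.8125] [ 4  8 16] [ 0.4876 -0.2659  0.06  ]
red [232.2308 201.9487] [ 7 12 39] [ 0.466  -0.2747  0.06  ]
red [234.  210.5] [3 2 4] [ 0.4595 -0.2793  0.06  ]
red [233.3333 179.3333] [4 3 6] [ 0.4849 -0.2673  0.06  ]
red [233.8 200.8] [2 4 5] [ 0.4676 -0.2755  0.06  ]
red [231.  203.5] [1 4 4] [ 0.4643 -0.2743  0.06  ]
red [233.8 209. ] [4 3 5] [ 0.4607 -0.2786  0.06  ]
red [233.75 211.75] [3 2 4] [ 0.4584 -0.2796  0.06  ]
```

View pics/w3.png

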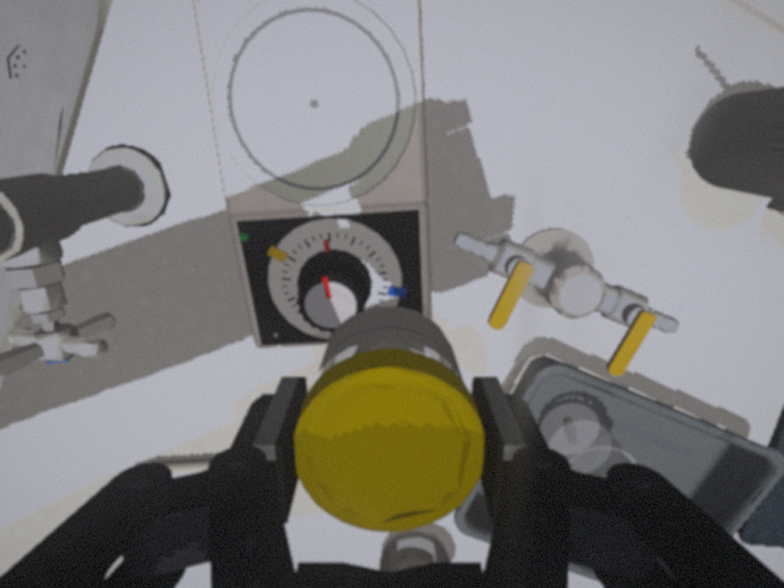

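The jar is held upright. In this view the plate's centre dot is at (314,103), the dial at (330,290), the yellow rider at (277,253), the blue rider at (397,291) and the pointer nose at (327,246). The plate comes out at about (.5585,-.2276) with a stirrer yaw of about 29.5°. Next I'll carry the jar over the plate.

```bash
python3 -m creep '[[0.4,2,-1,0,0],[0.4,5,-2.2,0,0],[0.4,7.5,-3.4,0,0],[0.4,8.9,-4.2,0,0],[0.4,8.9,-4.2,2,0],[0.4,8.9,-4.2,4,0],[0.4,8.9,-4.2,4,0],[0.4,8.9,-4.2,4,0]]'
python3 - <<'E'
from st import *
o=observe();print(np.array(o["joint_positions"]),np.array(o["contact_force"]))
T=tool();p=grab_frame("wrist");hsv=cv2.cvtColor(p["frame"],cv2.COLOR_RGB2HSV)
m=cv2.inRange(hsv,(22,100,50),(35,255,255));n,l,s,c=cv2.connectedComponentsWithStats(m);i=1+np.argmax(s[1:,4])
x,y,w,h=s[i,:4];print(s[i]);zt=T[2,3]+.0276
X=onz(p,[x+w/2,y+h-(w*.47)],zt,T);print("lid centre",X,"tcp",T[:3,3])
t=grab_frame("top")
for r in mark_of(t,"plate_centre")[:1]: print(r["conf"],onz(t,r["at"],.066))
E
```

```text
time: 7.07
eef_pos: [0.5579, -0.2278, 0.1883]
eef_rot: [-0.001, 0.974, 0.226, -0.001]
contact_force: [0.1, 0.1, -0.6]
width: 0.0492
gripper_force: 26.4
[-0.5756  0.1789  1.7165 -0.0001  1.2491  0.539 ] [ 0.065   0.075  -0.5838]
[  209   249   138   130 14094]
lid centre [ 0.5614 -0.2255  0.2159] tcp [ 0.5579 -0.2278  0.1883]
0.8 [ 0.5633 -0.228   0.066 ]
```

```bash
python3 -m creep '[[0.4,0,0,2,0],[0.4,0,0,4.5,0],[0.4,0,0,6.5,0],[0.4,0,0,7.7,0],[0.4,0,0,8.2,0],[0.4,0,0,8.4,0],[0.4,0,0,8.5,0],[0.4,0,0,8.5,0]]'
python3 -m creep '[[0.4,0,0,0.1,0],[0.4,0,0,0.2,0],[0.4,0,0,0.3,0],[0.4,0,0,0.3,0]]'
```

```text
time: 7.88
eef_pos: [0.5597, -0.2285, 0.1057]
eef_rot: [0.001, 0.974, 0.226, 0.001]
contact_force: [0.5, -0.3, -1.4]
width: 0.0493
gripper_force: 26.4
time: 8.22
eef_pos: [0.5588, -0.2279, 0.1014]
eef_rot: [0.0, 0.974, 0.226, 0.0]
contact_force: [0.7, 0.7, -1.7]
width: 0.049
gripper_force: 26.4
```

```bash
python3 -m creep '[[0.4,0,0,0.1,0],[0.4,0,0,0.2,0],[0.4,0,0,0.3,0],[0.4,0,0,0.3,0]]'
python3 -m creep '[[0.4,0,0,0.05,0],[0.4,0,0,0.1,0],[0.4,0,0,0.1,0]]'
```

```text
time: 8.55
eef_pos: [0.5586, -0.2278, 0.098]
eef_rot: [-0.0, 0.974, 0.226, -0.0]
contact_force: [0.5, 0.5, -1.8]
width: 0.0494
gripper_force: 26.4
time: 8.8
eef_pos: [0.5589, -0.2279, 0.0976]
eef_rot: [-0.0, 0.974, 0.226, 0.0]
contact_force: [-0.9, 0.1, 0.5]
width: 0.0489
gripper_force: 26.4
```

```bash
python3 -m creep '[[0.4,0,0,0.05,0],[0.4,0,0,0.05,0]]'
python3 -m creep '[[0.6,0,0,0.05,0],[0.65,0,0,0.05,0],[0.75,0,0,0.05,0],[0.75,0,0,0.05,0],[0.75,0,0,-1,0],[0.75,0,0,-3,0],[0.75,0,0,-6,0],[0.75,0,0,-9,0]]'
```

```text
time: 8.97
eef_pos: [0.5591, -0.2279, 0.0975]
eef_rot: [-0.0, 0.974, 0.226, 0.0]
contact_force: [-2.9, 2.1, 4.3]
width: 0.0494
gripper_force: 26.6
time: 9.63
eef_pos: [0.5583, -0.2276, 0.1877]
eef_rot: [-0.001, 0.974, 0.226, -0.001]
contact_force: [0.3, -0.9, 1.0]
width: 0.0638
gripper_force: 0.0
```

```bash
python3 -m creep '[[0.75,0,0,-3,0],[0.75,-3,1.6,-4,0],[0.75,-6,3.3,-4,0],[0.75,-8.5,5,-4,0],[0.75,-9.5,6,-4,0],[0.75,-9.5,6,-4,0],[0.75,-9.5,6,-4,0]]'
python3 - <<'E'
from st import *
p,T=look()
f=p["frame"][60:330,130:400];cv2.imwrite("pics/w4.png",cv2.resize(f[:,:,::-1],(800,800))[:600])
for r in mark_of(p,"jar")[:3]: print("jar",r["conf"],np.round(r["at"],1),onz(p,r["at"],.066,T))
# rectified view of deck plane: axes stirrer
np.save("pics/w4.npy",p["frame"])
E
```

```text
time: 10.22
eef_pos: [0.5001, -0.3239, 0.227]
eef_rot: [-0.0, 0.974, 0.226, 0.0]
contact_force: [-0.2, 0.2, 0.3]
width: 0.0639
gripper_force: 0.0
[ 0.5001 -0.3239  0.227 ]
plate_centre [386.8 302.8] 0.58 [ 0.4454 -0.4631  0.066 ]
dial_axis [216.7 197.9] 0.72 [ 0.4649 -0.2803  0.052 ]
yellow_rider_mark [178.1 180.5] 0.49 [ 0.4657 -0.2442  0.055 ]
blue_rider_mark [257.9 202.4] 0.55 [ 0.478  -0.3145  0.055 ]
blue_rider_mark [495.1  80.1] 0.52 [ 0.6529 -0.4409  0.055 ]
pointer [206.7 160.3] 0.75 [ 0.4928 -0.2596  0.055 ]
yel [179.9295  63.8086] [  85   88 5746] [ 0.5543 -0.2118  0.057 ]
yel [173.3103 174.5   ] [12 11 58] [ 0.4695 -0.2389  0.057 ]
yel [343.1687 204.3234] [ 31  49 569] [ 0.5098 -0.3823  0.057 ]
yel [430.7278 239.8475] [ 33  47 518] [ 0.5151 -0.4699  0.057 ]
yel [245.2743 358.9351] [ 31  30 740] [ 0.3225 -0.3733  0.057 ]
blue [262.6703 202.6593] [14  9 91] [ 0.4802 -0.3182  0.057 ]
red [209.5789 169.5263] [ 4  9 19] [ 0.4879 -0.2653  0.06  ]
red [208.0789 196.9737] [ 7 15 38] [ 0.4651 -0.2734  0.06  ]
red [208.2 202.4] [2 4 5] [ 0.4606 -0.2754  0.06  ]
red [210.2 205.4] [3 3 5] [ 0.4589 -0.278   0.06  ]
jar 0.85 [197.3  65.7] [ 0.5594 -0.2263  0.066 ]
jar 0.67 [283.5 392.4] [ 0.3091 -0.4231  0.066 ]
jar 0.64 [249.7 335.4] [ 0.3566 -0.3633  0.066 ]
```

View pics/w4.png

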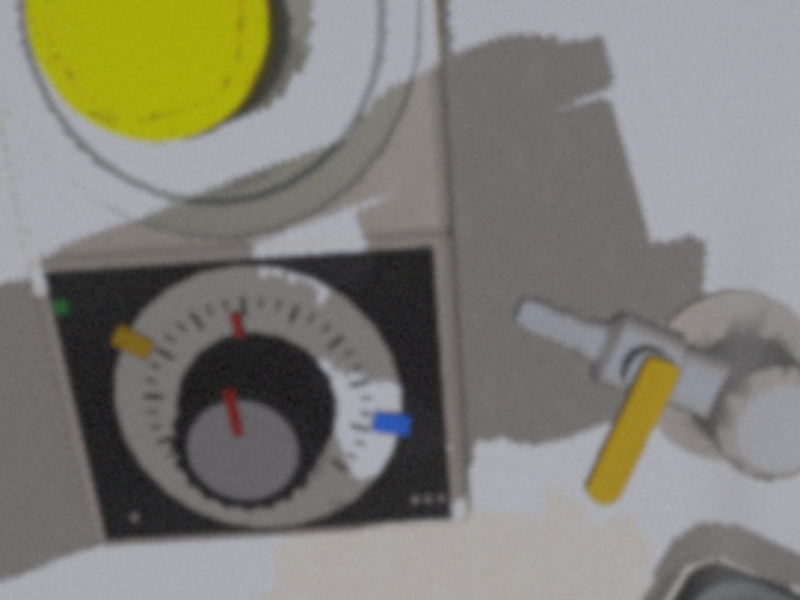

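```bash
cat > ang.py <<'E'
from st import *
from scipy.optimize import least_squares
yaw=np.radians(29.5)
ex=np.array([np.cos(yaw)*np.cos(.1396),np.sin(yaw)*np.cos(.1396),np.sin(.1396)]);ey=np.array([-np.sin(yaw),np.cos(yaw),0]);ez=np.cross(ex,ey)
def plane(p,T,px,A,h):   # local deck coords of pixel at height h above deck
    M=cam2w(p,T);d=M[:3,:3]@[(px[0]-p["cx"])/p["fx"],(px[1]-p["cy"])/p["fy"],1];O=A+h*ez
    X=M[:3,3]+d*(ez@(O-M[:3,3])/(ez@d));return np.array([ex@(X-O),ey@(X-O)])
def measure(p,T,A0=(.467,-.279)):
    hsv=cv2.cvtColor(p["frame"],cv2.COLOR_RGB2HSV).astype(int);A=np.array([*A0,.052])
    R_=((hsv[:,:,0]<9)|(hsv[:,:,0]>171))&(hsv[:,:,1]>90)&(hsv[:,:,2]>50)
    Y=(hsv[:,:,0]>15)&(hsv[:,:,0]<35)&(hsv[:,:,1]>90)&(hsv[:,:,2]>50);B=(hsv[:,:,0]>104)&(hsv[:,:,0]<126)&(hsv[:,:,1]>90)&(hsv[:,:,2]>50)
    def pts(m,h,r0,r1):
        L=[(plane(p,T,(u,v),A,h)) for v,u in zip(*np.nonzero(m))];L=[l for l in L if r0<np.hypot(*l)<r1];return np.array(L)
    y,b=pts(Y,.003,.028,.05),pts(B,.003,.028,.05)
    nose,top=pts(R_,.004,.021,.034),pts(R_,.032,0,.021)
    out={}
    for n,q in (("yellow",y),("blue",b),("nose",nose),("top",top)):
        if len(q)<4: print(n,"few",len(q));continue
        c=q.mean(0);w,v=np.linalg.eigh(np.cov(q.T));d=v[:,1]*np.sign(v[:,1]@c)
        print(n,len(q),"c",c,"r",np.hypot(*c).round(4),"ang",np.degrees(np.arctan2(c[1],c[0])).round(1),"axisdir",np.degrees(np.arctan2(d[1],d[0])).round(1),"len",np.sqrt(w[1]*12).round(4))
if __name__=="__main__":
    T=tool();p=grab_frame("wrist")
    for A0 in ((.467,-.279),(.465,-.2803)): print(A0);measure(p,T,A0)
    for px in ((113,385),(403,400),(250,265),(265,527)): 
        print(plane(p,T,(130+px[0]/2.963,60+px[1]/2.963),np.array([.467,-.279,.052]),0))
E
python3 ang.py
```

```text
(0.467, -0.279)
yellow 108 c [0.0223 0.033 ] r 0.0398 ang 55.9 axisdir 56.8 len 0.0116
blue 94 c [-0.0086 -0.0407] r 0.0416 ang -101.9 axisdir -100.2 len 0.0119
nose 29 c [0.0248 0.0016] r 0.0249 ang 3.6 axisdir 3.6 len 0.0082
top 62 c [0.0119 0.0004] r 0.0119 ang 1.9 axisdir 4.1 len 0.0144
(0.465, -0.2803)
yellow 108 c [0.0248 0.033 ] r 0.0413 ang 53.1 axisdir 56.8 len 0.0116
blue 94 c [-0.0061 -0.0406] r 0.041 ang -98.5 axisdir -100.2 len 0.0119
nose 29 c [0.0273 0.0017] r 0.0274 ang 3.5 axisdir 3.6 len 0.0082
top 62 c [0.0144 0.0005] r 0.0144 ang 1.9 axisdir 4.1 len 0.0144
[0.0083 0.042 ]
[-0.0017 -0.0431]
[ 0.0423 -0.0032]
[-0.0427  0.0034]
```

```bash
python3 -m creep '[[0.75,-0.6,-2.5,0,7],[0.75,-1.3,-5,0,14],[0.75,-1.3,-5.5,2,20],[0.75,-1.3,-5.5,5,26],[0.75,-1.3,-5.5,8,26],[0.75,-1.3,-5.5,10,26],[0.75,-1.3,-5.5,10,26],[0.75,-1.3,-5.5,10,26]]'
```

```text
time: 11.28
eef_pos: [0.4637, -0.2794, 0.1261]
eef_rot: [-0.001, 1.0, 0.002, -0.001]
contact_force: [-0.1, -0.7, 1.3]
width: 0.0635
gripper_force: 0.0
```

```bash
python3 -m creep '[[0.75,0.1,0.1,2,0],[0.75,0.1,0.1,4,0],[0.75,0.1,0.1,5.4,0],[0.75,0.1,0.1,6.1,0],[0.75,0.1,0.1,6.1,0],[0.55,0.1,0.1,6.1,0],[0.45,0.1,0.1,6.1,0],[0.35,0.1,0.1,6.1,0]]' 20
python3 -m creep '[[0.35,0,0,0,0],[0.35,0,0,0,0],[0.35,0,0,0,0]]' 20
```

```text
time: 11.95
eef_pos: [0.4662, -0.2821, 0.0679]
eef_rot: [0.001, 1.0, 0.002, 0.001]
contact_force: [-0.3, -0.5, 3.8]
width: 0.0368
gripper_force: 19.7
time: 12.2
eef_pos: [0.4662, -0.2821, 0.0679]
eef_rot: [0.001, 1.0, 0.002, 0.001]
contact_force: [-1.3, -0.1, 6.5]
width: 0.0373
gripper_force: 19.9
```

```bash
python3 -m creep '[[0.35,0,0,0,-6],[0.35,0,0,0,-13],[0.35,0,0,0,-20],[0.35,0,0,0,-27],[0.35,0,0,0,-34],[0.35,0,0,0,-41],[0.35,0,0,0,-47],[0.35,0,0,0,-52.5]]'
python3 -m creep '[[0.35,0,0,0,0],[0.35,0,0,0,0]]'
```

```text
time: 12.87
eef_pos: [0.466, -0.2807, 0.0666]
eef_rot: [0.001, 0.895, 0.446, 0.001]
contact_force: [-0.6, 3.9, 2.3]
width: 0.037
gripper_force: 23.1
time: 13.03
eef_pos: [0.466, -0.2808, 0.0666]
eef_rot: [0.001, 0.897, 0.442, 0.001]
contact_force: [1.4, 6.1, 2.8]
width: 0.0371
gripper_force: 23.2
```

```bash
python3 -m creep '[[0.5,0,0,0,0],[0.6,0,0,0,0],[0.75,0,0,0,0],[0.75,0,0,-2,0],[0.75,0,0,-5,0],[0.75,0,0,-9,0],[0.75,0,0,-13,0],[0.75,0,0,-16,0]]'
python3 -m creep '[[0.75,-0.5,2,0,7],[0.75,-1,4,0,14],[0.75,-1.3,5.3,0,21],[0.75,-1.3,5.3,0,26],[0.75,-1.3,5.3,0,26],[0.75,-1.3,5.3,0,26]]'
python3 - <<'E'
from ang import *
T=tool();p=grab_frame("wrist");print(T[:3,3]);measure(p,T)
f=p["frame"][0:250,90:423];cv2.imwrite("pics/w5.png",cv2.resize(f[:,:,::-1],(799,600)))
E
```

```text
time: 13.7
eef_pos: [0.4654, -0.2818, 0.2293]
eef_rot: [0.002, 0.896, 0.443, 0.0]
contact_force: [0.3, -1.2, 0.4]
width: 0.0642
gripper_force: 0.0
time: 14.2
eef_pos: [0.499, -0.3235, 0.2254]
eef_rot: [-0.0, 0.973, 0.231, -0.0]
contact_force: [-0.1, 0.1, -0.3]
width: 0.0641
gripper_force: 0.0
[ 0.499  -0.3235  0.2254]
yellow 106 c [0.0224 0.033 ] r 0.0399 ang 55.8 axisdir 60.5 len 0.0117
blue 97 c [-0.0086 -0.0407] r 0.0416 ang -101.9 axisdir -104.8 len 0.0116
nose 37 c [0.0088 0.0213] r 0.0231 ang 67.6 axisdir -0.4 len 0.0298
top 61 c [0.0066 0.01  ] r 0.012 ang 56.4 axisdir 55.0 len 0.0134
```

View pics/w5.png

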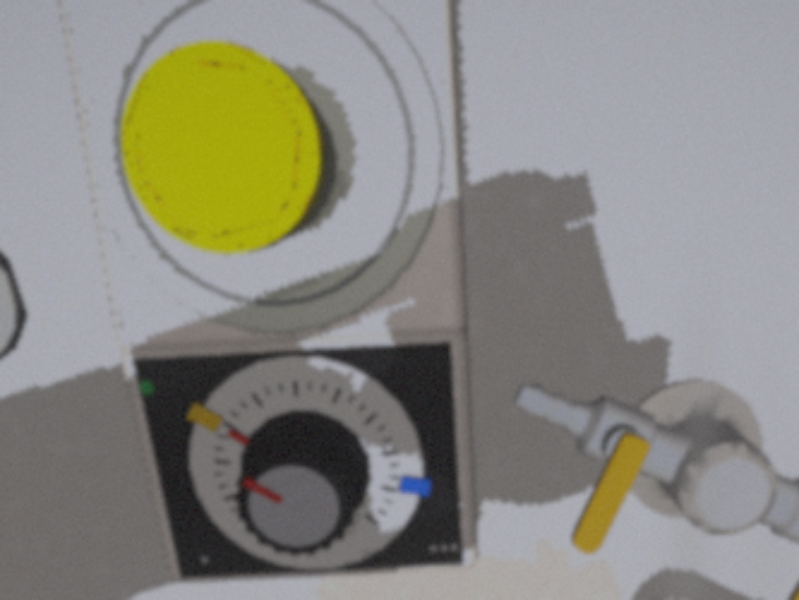

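The pointer nose at (238,438) points at the yellow rider at (204,416), and the jar stands inside the ring. I'll check the angle and the placing in numbers.

```bash
python3 - <<'E'
from ang import *
T=tool();p=grab_frame("wrist");A=np.array([.467,-.279,.052])
hsv=cv2.cvtColor(p["frame"],cv2.COLOR_RGB2HSV).astype(int)
m=(((hsv[:,:,0]<9)|(hsv[:,:,0]>171))&(hsv[:,:,1]>90)&(hsv[:,:,2]>50))
L=np.array([plane(p,T,(u,v),A,.004) for v,u in zip(*np.nonzero(m)) if np.hypot(u-189.2,v-182.5)<7]);c=L.mean(0)
w,V=np.linalg.eigh(np.cov(L.T));print("nose",c,np.hypot(*c),np.degrees(np.arctan2(c[1],c[0])),np.degrees(np.arctan(V[1,1]/V[0,1])))
for n,q in (("wrist",p),("top",grab_frame("top")),("side",grab_frame("side"))):
    TT=T if n=="wrist" else None
    for nm in ("jar","plate_centre"):
        for r in mark_of(q,nm)[:4]:
            X=onz(q,r["at"],.066,TT)
            if np.hypot(X[0]-.5585,X[1]+.2276)<.05: print(n,nm,round(r["conf"],2),X)
    if n!="wrist":
        h=cv2.cvtColor(q["frame"],cv2.COLOR_RGB2HSV);k,l,s,cc=cv2.connectedComponentsWithStats(cv2.inRange(h,(22,100,50),(35,255,255)))
        for i in range(1,k):
            X=onz(q,cc[i],.125,TT)
            if s[i,4]>60 and np.hypot(X[0]-.5585,X[1]+.2276)<.05: print(n,"lid",X)
E
```

```text
nose [0.0145 0.0212] 0.02570655800667455 55.73960534946448 53.42220195879769
wrist jar 0.97 [ 0.5567 -0.2258  0.066 ]
top jar 0.92 [ 0.5617 -0.2256  0.066 ]
top plate_centre 0.58 [ 0.5607 -0.2309  0.066 ]
top lid [ 0.5539 -0.2269  0.125 ]
side jar 0.65 [ 0.5589 -0.2311  0.066 ]
side plate_centre 0.67 [ 0.5605 -0.2297  0.066 ]
side lid [ 0.5557 -0.2412  0.125 ]
```

```bash
python3 -c "
from plant import *
print(close_job())"
```

```text
the job is handed in; nothing more can be done
None
```

The jar stands upright within a few mm of the plate's centre, inside the ring. The dial's pointer is at the yellow rider (measured 55.7° against 55.8°), and the job was handed in at about 14.5 s.

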